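# Lay the slim carton on its back on the labelling stand

## Task

Slide the green carton, still upright, squarely up against the low step on the labelling stand, then tip it over that step by its top and lay it gently on its back on the cork, label facing up, foot still at the step. Keep it supported all the way down, so that it is laid and does not slam; leave everything else on the table where it stands.

Things in the scene. Friction and masses are not known exactly. Their poses are not given: they have to be found in the camera images.
- stand: Fixed white block, 170 mm along its x, y from -110 to +165 mm; origin on the table, z up. Bare deck at y=+40..+165 mm is 45 mm above the table; a cork pad covers y=-110..+40 mm, its top 51 mm up: the pad's edge is a rigid 6 mm step facing +y. The table beyond the -y end is free: the laid carton's top end overhangs that end by about 50 mm and can be held from below there.
- step (a point): Middle of the cork step's upper edge (stand x=0, y=+40 mm, 51 mm above the table); the step runs along x; axes as the stand.
- carton_mid (a point): Centre of the green rigid carton: 110 mm wide (x), 42 thick (y), 200 tall (z, up at first), 0.3 to 0.65 kg. White-labelled front faces its +y, plain back -y. Starts standing on the bare deck, back roughly to the step, 10 to 60 mm off it, turned up to 13 degrees. Laid, its z points to the stand's -y, its y up. Past about 12 degrees of tipping it falls by itself, fast unless held.
- carton_foot (a point): Middle of the carton's bottom back edge (carton x=0, y=-21 mm, 100 mm below its centre); axes as the carton.
- spare: Orange carton of the same size (110 x 42 x 200 mm, 0.45 kg) standing on the table, origin centre of its underside; leave it standing.
- pencup: Blue pen cup 80 mm across, 100 mm tall, pens to 155 mm; origin centre of its underside; leave alone.
- glue: White bottle 50 mm across, 120 mm tall; origin centre of its underside; leave alone.
- stapler: Black stapler 170 x 36 x 55 mm lying along its x; origin centre of its underside; leave alone.
- book: Blue book 150 x 220 x 30 mm lying flat; origin centre of its underside; leave alone.
- booklets: Yellow bundle of booklets 210 x 148 x 18 mm lying flat; origin centre of its underside; leave alone.
- taperoll: Clear tape roll 100 mm across, 24 mm high, lying flat; origin centre of its underside; leave alone.
Things that resemble listed ones, but are neither listed nor needed, are in the scene too. Of the things that look like the spare, take the one that is farthest to the robot's left at the start. Of the things shaped like the part that bears carton_mid, the green one is meant.

How it is judged:
By the outcome, as a careful person would: the job done as asked, in the order asked, and still so for the second after the job is handed in, with the robot touching nothing.
It also fails if it takes over 72 s, if anything falls off the work surface, if the arm or the gripper's body presses on something with over 40 N, if the wrist force passes 120 N, or if a joint passes its speed limit or range.

## Robot

A 6-joint arm with a two-finger parallel gripper is mounted at the origin on the work surface. World frame = base frame: x ahead of the robot, y to its left, z up, the work surface at z = 0. Lengths are in m, angles in rad, forces in N, time in s.
With the tool pointing down it reaches from about 0.35 to 0.975 m from the base axis. Payload 4.9 kg.
Tool frame: the origin (TCP) lies at the very end of the fingers, on their centre line; the grasp point (between the pads) lies 19 mm behind it; z points along the fingers, y is the line along which they close (so a half turn about z gives the same grasp; the last joint's range is limited). The gripper opens to 85 mm and grips with 20 to 120 N. Pads are 22 mm wide; open, the fingers measure 114 mm over their backs; the gripper's body (76 mm by 85 mm) begins 54 mm behind the grasp point. The pads swing forward as they close: fully open they stand 13 mm farther back than shut.
Start: joints at [-1.296, 0.053, 1.613, -0, 1.476, -0.119], TCP at [0.24, -0.577, 0.231] pointing down, gripper open.
Joint ranges: [-3.01, 3.01], [-1.01, 2.22], [0.06, 2.58], [-1.02, 4.17], [0.09, 2.62], [-3.14, 3.14]. Speed limits (rad/s): [2.57, 2.57, 3.14, 3.14, 3.14, 3.14].

## Interface

Orientations are given as a rotation vector (axis times angle).
In Python, from station import * gives the robot as it stands.
- The arm moves only by the shell command python3 -m crank 'ROWS' [OPENING] [FORCE]. ROWS is JSON, a list of rows, each an object with "offset": the shift along the tool's x, y, z in m, a list of three; "twist": the turn, a rotation vector about the tool's x, y, z in degrees, a list of three. In form: [{"offset": [x, y, z], "twist": [rx, ry, rz]}, ...]. A call has 1 to 20 rows; each row is the pose to reach, as a shift and turn from the pose commanded when the call began, along the tool's axes at that moment; what a row does not reach only later rows make up. A row lasts 1/8 s, in which the tool goes at most 62.5 mm and 10.7 degrees, less where a joint would pass 70% of its speed; a pose out of reach is approached as far as the arm can. A call with a gripper value outside its range is refused whole. OPENING is the opening, from 0 (shut) to 1 (fully open), set as the call begins (- or left out, the last holds). The fingers move at their own pace and stop on an object; FORCE is the grip in N (left out, the last holds). Time passes only in rows, so rows that repeat a pose let the fingers close. It gives the time, the measured TCP pose, the force, the opening and the grip force at its end, in the units of the state.
- get_obs(): the state, without advancing time (a new reading comes with each control period).
- get_image(name): name is "scene" or "top" or "wrist"; returns the picture (420x560x3 uint8, red, green, blue); there is no depth.
- get_calibration(name): a dict with "intrinsics" (3x3 intrinsics, pixels), "world_from_camera" (4x4, takes a point from camera to world coordinates); the wrist camera has in their place "tool_from_camera" (4x4, takes a point from camera to tool coordinates, whose origin is the TCP and whose axes are the flange's). Camera axes: x right, y up, looking along -z (the intrinsics and any distortion apply to the point x, -y, -z); pixel columns grow to the right and rows downward; lengths in m; the calibration is good to about 2 mm. A picture is of the moment at which its call begins: read the wrist's pose just before it. get_calibration takes no time and is no camera call.
- finish_job(): hands the job in; it is judged then, once.
Trained networks look in the newest picture that a camera, given by its name, has taken for a name from the list of things; names that differ only in an ending like _2 or _b are one class to them, and where a whole thing is asked for, a point or a joint stands for the part that bears it (a point fixed in the world has none). Each returns a list of dicts, best first, with "confidence" (0 to 1); they miss things now and then, are a little off and sometimes report something else, mostly with a low value. They report only what shows in the picture. A call takes as long as a camera call. They do not tell look-alikes from the thing itself.
- cut_out(query, camera): "region" (420x560 bool, what is visible of it) and "rect" ([centre column, centre row, width, height] in pixels, round what is visible of it).
The state is a dict: "t": time; "q": joint angles; "dq": joint speeds; "effort": joint torques, N m; "tool_pos": TCP position; "tool_rot": TCP orientation; "contact_force": force on the tool from outside, world axes, zero at the start; "wrist_torque": the same for the moment, N m; "opening": finger opening in m; "grip_force": force on a finger pad.
Only numpy, scipy, OpenCV 4.12 (cv2) and the standard library are available. Lean on these libraries where they do the work, as an engineer would, in place of code of your own. Each camera call takes 0.05 s, during which the arm holds its last target. There are 200 camera calls.

## Working session

There is one attempt and no reset: what is moved stays moved. The work goes in short steps, Python scripts to look and compute and a shell command to move; the robot and the scene stay as the last step left them, time stands still between calls to the robot, and variables do not carry over. Pictures are saved under pics/ and viewed, at most 11 in all, crops included, and the job is handed in when it is done.

```bash
mkdir -p pics; ls
python3 - <<'E'
from station import *
import cv2,numpy as np
o=get_obs();print({k:np.round(v,3).tolist() for k,v in o.items()})
for n in("scene","top"):
    im=get_image(n);cv2.imwrite(f"pics/{n}0.png",im[:,:,::-1])
    c=get_calibration(n);print(n,{k:np.round(v,4).tolist() if not isinstance(v,str) else v for k,v in c.items()})
print({k:np.round(v,4).tolist() for k,v in get_calibration("wrist").items()})
E
```

```text
pics
{'t': 0.0, 'q': [-1.296, 0.053, 1.614, -0.0, 1.476, -0.119], 'dq': [0.001, 0.0, -0.001, -0.0, -0.0, -0.001], 'effort': [0.002, -39.368, -37.017, -0.0, 0.007, -0.0], 'tool_pos': [0.24, -0.577, 0.23], 'tool_rot': [-3.079, -0.614, 0.0], 'contact_force': [-0.055, 0.048, -0.454], 'wrist_torque': [-0.034, 0.016, 0.002], 'grip_force': 0.0, 'opening': 0.085}
scene {'intrinsics': [[412.4999, 0.0, 281.6553], [0.0, 412.4999, 211.2564], [0.0, 0.0, 1.0]], 'world_from_camera': [[0.7364, -0.5493, 0.395, 1.017], [0.6765, 0.6071, -0.4168, -0.5671], [-0.0109, 0.5742, 0.8187, 1.1839], [0.0, 0.0, 0.0, 1.0]]}
top {'intrinsics': [[455.0984, 0.0, 284.2794], [0.0, 455.0984, 211.8625], [0.0, 0.0, 1.0]], 'world_from_camera': [[-0.0141, 0.9984, -0.0542, 0.4241], [-0.9998, -0.0147, -0.0106, -0.0051], [-0.0114, 0.0541, 0.9985, 1.531], [0.0, 0.0, 0.0, 1.0]]}
{'intrinsics': [[361.9488, 0.0, 270.9023], [0.0, 361.9488, 216.1461], [0.0, 0.0, 1.0]], 'tool_from_camera': [[0.0011, 0.947, 0.3213, 0.0833], [1.0, -0.001, -0.0003, -0.0013], [0.0001, 0.3213, -0.947, -0.1418], [0.0, 0.0, 0.0, 1.0]]}
```

View pics/scene0.png

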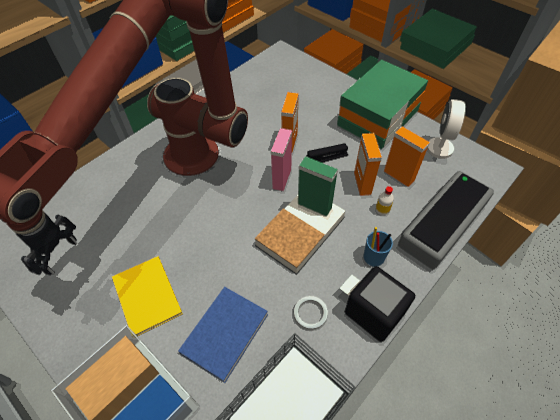

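View pics/top0.png

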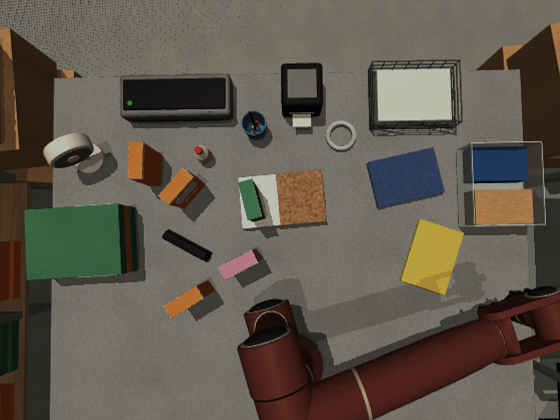

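The top view has the green carton on the white deck at about (251,200), with the cork to its right at (277–325). The only other green thing is the big parcel at (80,240), which isn't carton-shaped. The pink carton (240,262) and the orange ones (145,163), (180,188), (190,298) are not to be touched. Next I measure the carton and stand.

```bash
cat > h.py <<'E'
from station import *
import cv2,numpy as np
from scipy.optimize import minimize
from scipy.spatial.transform import Rotation as R
def proj(P,n):
    c=get_calibration(n);T=np.linalg.inv(c["world_from_camera"]);p=np.asarray(P)@T[:3,:3].T+T[:3,3]
    K=c["intrinsics"];return np.c_[K[0,0]*p[:,0]/-p[:,2]+K[0,2],K[1,1]*-p[:,1]/-p[:,2]+K[1,2]]
def box(x,y,yaw,lo,hi):
    v=np.array([[a,b,c] for a in(lo[0],hi[0]) for b in(lo[1],hi[1]) for c in(lo[2],hi[2])])
    return R.from_euler("z",yaw).apply(v)+[x,y,0]
S=4
def hullmask(P,n):
    m=np.zeros((420*S,560*S),np.uint8);h=cv2.convexHull(np.float32((proj(P,n)+.5)*S-.5))
    cv2.fillConvexPoly(m,np.int32(np.round(h)),1);return m
def up(m): return cv2.resize(m.astype(np.float32),None,fx=S,fy=S,interpolation=cv2.INTER_LINEAR)>.5
def fit(regs,models,p0,st):
    def cost(p):
        c=0
        for n,r in regs.items():
            m=models(p,n).astype(bool);c+=1-(m&r).sum()/(m|r).sum()
        return c
    sim=np.array([p0]+[np.array(p0)+np.eye(len(p0))[i]*st[i] for i in range(len(p0))])
    r=minimize(cost,p0,method="Nelder-Mead",options=dict(initial_simplex=sim,maxiter=120,xatol=1e-4,fatol=1e-4));return r.x,r.fun
CLO,CHI=[-.055,-.021,.045],[.055,.021,.245]
E
cat > m1.py <<'E'
from h import *
car={};sta={}
for n in("top","scene"):
    im=get_image(n)
    hsv=cv2.cvtColor(im,cv2.COLOR_RGB2HSV)
    for q in("carton_mid","stand"):
        for d in cut_out(q,n): print(n,q,round(d["confidence"],2),np.round(d["rect"]),d["region"].sum(),hsv[d["region"]].mean(0).round())
    g=[d for d in cut_out("carton_mid",n) if 55<np.median(hsv[d["region"]][:,0])<95]
    if g: car[n]=up(g[0]["region"])
    g=cut_out("stand",n)
    if g: sta[n]=up(g[0]["region"])
p,f=fit(car,lambda p,n:hullmask(box(*p,CLO,CHI),n),[.45,.1,.1],[.02,.02,.1]);print("carton",p,f)
for n in car:
    q,f=fit({n:car[n]},lambda p,n:hullmask(box(*p,CLO,CHI),n),p,[.01,.01,.05]);print(n,q,f)
reg={n:sta[n]|car[n] for n in sta}
C={n:hullmask(box(*p,CLO,CHI),n) for n in sta}
mod=lambda s,n:hullmask(box(*s,[-.085,-.11,0],[.085,.165,.051]),n)|C[n]
s,f=fit(reg,mod,[.47,.0,.05],[.02,.02,.1]);print("stand",s,f)
for n in sta:
    q,f=fit({n:reg[n]},mod,s,[.01,.01,.05]);print(n,q,f)
rel=R.from_euler("z",-s[2]).apply([p[0]-s[0],p[1]-s[1],0]);print("rel",rel,"yaw",np.degrees(p[2]-s[2]))
for n in("top","scene"):
    im=get_image(n)[:,:,::-1].copy()
    im=cv2.resize(im,None,fx=4,fy=4)
    for P,c in((box(*p,CLO,CHI),(0,0,255)),(box(*s,[-.085,-.11,0],[.085,.165,.045]),(255,0,0)),(box(*s,[-.085,-.11,.051],[.085,.04,.051]),(255,255,0))):
        u=np.int32(proj(P,n)*4+2)
        for i in range(8):
            for j in range(i):
                if bin(i^j).count("1")==1: cv2.line(im,u[i].tolist(),u[j].tolist(),c,1)
    cx,cy=np.int32(proj([[p[0],p[1],.1]],n)[0]*4)
    cv2.imwrite(f"pics/crop_{n}.png",im[max(cy-300,0):cy+300,max(cx-350,0):cx+400])
E
python3 m1.py
```

```text
top carton_mid 0.75 [252. 202.  29.  45.] 740 [ 64. 102.  94.]
top carton_mid 0.68 [239. 262.  42.  33.] 646 [160.  87. 161.]
top stand 0.54 [201. 156.  19.  16.] 239 [ 14. 110. 104.]
top stand 0.4 [254. 123.  30.  33.] 595 [ 94. 111.  50.]
scene carton_mid 0.85 [317. 186.  43.  62.] 1754 [ 67. 114.  76.]
scene carton_mid 0.72 [383. 202.  13.  24.] 338 [ 18. 118. 130.]
scene carton_mid 0.7 [281. 161.  26.  65.] 1031 [161. 108. 143.]
carton [0.53359891 0.10668201 0.2637131 ] 0.09476159567615239
top [0.53419423 0.10712065 0.26104026] 0.03902034039020341
scene [0.53285862 0.10466425 0.19493001] 0.03638493608517379
stand [ 0.51157603  0.03734306 -0.31096227] 0.8406290815570846
top [ 0.51157603  0.03734306 -0.31096227] 0.8406290815570846
rel [-0.00024933  0.07275188  0.        ] yaw 32.92647295865852
```

```bash
python3 - <<'E'
s=open('m1.py').read()
a=s.index("    g=cut_out(\"stand\"");b=s.index("p,f=fit")
s=s[:a]+'''    m=((hsv[:,:,0]>6)&(hsv[:,:,0]<22)&(hsv[:,:,1]>85)).astype(np.uint8)
    x0,y0,x1,y1=dict(top=(268,160,340,240),scene=(245,200,350,275))[n]
    r=np.zeros_like(m);r[y0:y1,x0:x1]=m[y0:y1,x0:x1]
    r=cv2.morphologyEx(r,cv2.MORPH_CLOSE,np.ones((3,3)));nn,l,st,_=cv2.connectedComponentsWithStats(r);r=l==1+st[1:,4].argmax();sta[n]=up(r);print("cork",n,r.sum())
'''+s[b:]
a=s.index("reg=");b=s.index("s,f=")
s=s[:a]+'''reg=sta;C={n:hullmask(box(*p,CLO,CHI),n) for n in sta}
mod=lambda s,n:hullmask(box(*s,[-.085,-.11,.051],[.085,.04,.051]),n)&(1-C[n])
'''+s[b:]
s=s.replace("[.47,.0,.05],[.02,.02,.1]","[.53,.02,.07],[.02,.02,.1]")
open('m1.py','w').write(s)
E
python3 m1.py
```

```text
top carton_mid 0.71 [239. 262.  43.  32.] 621 [162.  88. 162.]
top carton_mid 0.61 [251. 200.  24.  42.] 655 [ 65. 105.  94.]
top stand 0.68 [282. 200.  85.  58.] 3573 [ 21. 106. 149.]
cork top 2423
scene carton_mid 0.78 [282. 160.  27.  64.] 1115 [154. 104. 142.]
scene carton_mid 0.73 [317. 186.  44.  58.] 1745 [ 67. 114.  75.]
scene stand 0.59 [300. 236.  95.  78.] 3538 [ 23.  95. 179.]
cork scene 2136
carton [0.53431099 0.10439823 0.27672428] 0.1472278859172409
top [0.53431099 0.10439823 0.27672428] 0.10396294390118377
scene [0.53461699 0.10382076 0.29059739] 0.04123534064724699
stand [ 0.55117425 -0.00983561  0.07628032] 0.0689783295949874
top [ 0.54986952 -0.00810586  0.07600226] 0.021286394105306194
scene [ 0.55235004 -0.01152868  0.07819516] 0.016981186938443193
rel [-0.00810888  0.11518675  0.        ] yaw 11.484592682516256
```

Run:
```python
import cv2,numpy as np
a=cv2.imread('pics/crop_top.png');b=cv2.imread('pics/crop_scene.png')
a=a[100:500,150:550];b=b[100:500,150:550]
cv2.imwrite('pics/both.png',np.hstack([a,b]))
```

```text
(no output)
```

View pics/both.png

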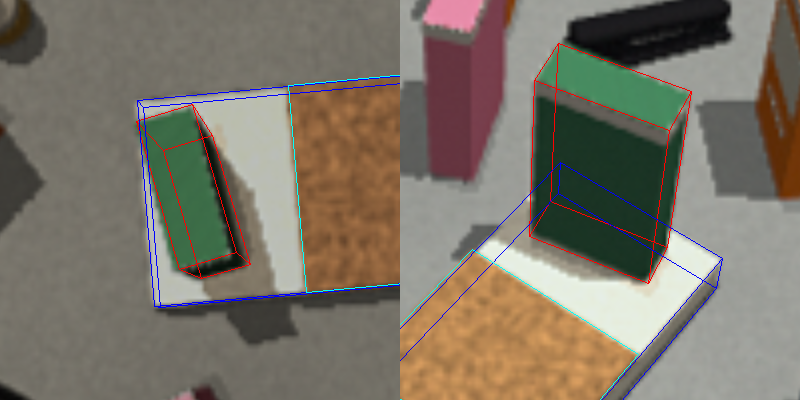

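```bash
cat > off.py <<'E'
from h import *
def cmdpose():
    o=get_obs();return np.array(o["tool_pos"]),R.from_rotvec(o["tool_rot"])
def rows(targets,base=None):
    p,r=base or cmdpose()
    for tp,tr in targets:
        print(np.round(r.inv().apply(np.array(tp)-p),4).tolist(),np.round(np.degrees((r.inv()*tr).as_rotvec()),2).tolist())
def down(ydir):  # tool z down, tool y along ydir (world angle)
    y=np.array([np.cos(ydir),np.sin(ydir),0]);z=np.array([0,0,-1.]);return R.from_matrix(np.c_[np.cross(y,z),y,z])
E
python3 - <<'E'
from off import *
p,r=cmdpose();print(np.round(r.as_matrix(),3))
for k in(0,1): rows([([.534,.105,.34],down(.27+np.pi/2+k*np.pi))])
E
```

```text
[[ 0.923  0.384 -0.   ]
 [ 0.384 -0.923 -0.   ]
 [-0.     0.    -1.   ]]
[0.5334, -0.5171, -0.1087] [-0.0, 0.0, -172.91]
[0.5334, -0.5171, -0.1087] [0.0, 0.0, 7.09]
```

```bash
python3 -m crank '[{"offset":[0,0,-0.06],"twist":[0,0,0]},{"offset":[0.03,-0.03,-0.109],"twist":[0,0,0]},{"offset":[0.07,-0.07,-0.109],"twist":[0,0,1]},{"offset":[0.11,-0.11,-0.109],"twist":[0,0,2]},{"offset":[0.15,-0.15,-0.109],"twist":[0,0,3]},{"offset":[0.19,-0.19,-0.109],"twist":[0,0,4]},{"offset":[0.23,-0.23,-0.109],"twist":[0,0,5]},{"offset":[0.27,-0.27,-0.109],"twist":[0,0,6]},{"offset":[0.31,-0.31,-0.109],"twist":[0,0,7]},{"offset":[0.35,-0.35,-0.109],"twist":[0,0,7]},{"offset":[0.39,-0.38,-0.109],"twist":[0,0,7]},{"offset":[0.43,-0.42,-0.109],"twist":[0,0,7]},{"offset":[0.47,-0.46,-0.109],"twist":[0,0,7]},{"offset":[0.50,-0.49,-0.109],"twist":[0,0,7]},{"offset":[0.52,-0.51,-0.109],"twist":[0,0,7]},{"offset":[0.533,-0.517,-0.109],"twist":[0,0,7.1]},{"offset":[0.533,-0.517,-0.109],"twist":[0,0,7.1]},{"offset":[0.533,-0.517,-0.109],"twist":[0,0,7.1]}]' 1
python3 - <<'E'
from off import *
o=get_obs();print({k:np.round(o[k],4).tolist() for k in("q","tool_pos","tool_rot","t","contact_force")})
im=get_image("wrist");cv2.imwrite("pics/w1.png",im[:,:,::-1])
E
```

```text
t: 3.45
tool_pos: [0.5336, 0.1039, 0.3404]
tool_rot: [3.113, 0.421, -0.0]
contact_force: [-0.2, -0.7, -1.0]
opening: 0.0852
grip_force: 0.0
{'q': [0.0555, -0.1833, 1.659, -0.0004, 1.6659, 1.3576], 'tool_pos': [0.5336, 0.1039, 0.3404], 'tool_rot': [3.1129, 0.4208, -0.0002], 't': 3.45, 'contact_force': [-0.1729, -0.7407, -0.9607]}
```

View pics/w1.png

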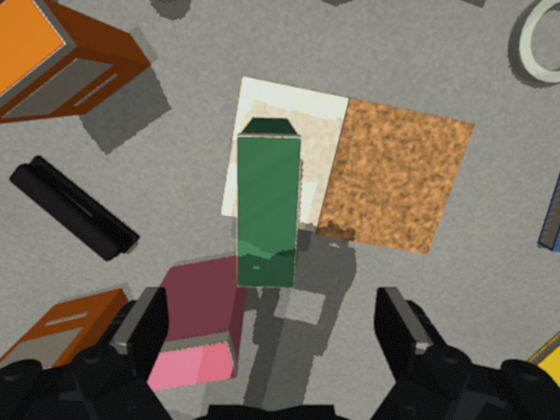

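The wrist view shows the green carton's top centred between the fingers (cols 237–300, rows 135–288), with its edges parallel to the fingers. Before gripping I check in the air that the arm can reach the final tipped tool direction.

```bash
python3 -m crank '[{"offset":[-0.01,0.03,0],"twist":[0,0,0]},{"offset":[-0.02,0.07,0],"twist":[5,0,0]},{"offset":[-0.03,0.11,0],"twist":[12,0,0]},{"offset":[-0.04,0.15,0],"twist":[20,0,0]},{"offset":[-0.05,0.19,0],"twist":[28,0,0]},{"offset":[-0.06,0.22,0],"twist":[36,0,0]},{"offset":[-0.06,0.22,0],"twist":[40,0,0]},{"offset":[-0.06,0.22,0],"twist":[40,0,0]}]'; python3 -c '
from h import *;o=get_obs();print(np.round(o["q"],4).tolist(),np.round(o["tool_pos"],4),np.round(o["tool_rot"],4))'
python3 -m crank '[{"offset":[0,0,0],"twist":[6,0,0]},{"offset":[0,0,0],"twist":[12,0,0]},{"offset":[0,0,0],"twist":[18,0,0]},{"offset":[0,0,0],"twist":[24,0,0]},{"offset":[0,0,0],"twist":[30,0,0]},{"offset":[0,0,0],"twist":[36,0,0]},{"offset":[0,0,0],"twist":[42,0,0]},{"offset":[0,0,0],"twist":[48,0,0]},{"offset":[0,0,0],"twist":[50,0,0]},{"offset":[0,0,0],"twist":[50,0,0]},{"offset":[0,0,0],"twist":[50,0,0]}]'; python3 -c '
from h import *;o=get_obs();print(np.round(o["q"],4).tolist(),np.round(o["tool_pos"],4),np.round(o["tool_rot"],4))'
```

```text
t: 4.5
tool_pos: [0.5339, -0.1251, 0.339]
tool_rot: [-2.425, -0.324, 0.121]
contact_force: [-0.6, -0.1, 0.3]
opening: 0.0856
grip_force: 0.0
[-0.5879, 0.0986, 1.4948, 0.4976, 2.0589, 0.838] [ 0.5339 -0.1251  0.339 ] [-2.4245 -0.3242  0.1207]
t: 5.88
tool_pos: [0.5346, -0.1231, 0.3414]
tool_rot: [-1.563, -0.214, 0.211]
contact_force: [-0.5, 0.3, -0.1]
opening: 0.0853
grip_force: 0.0
[-0.6748, 0.4188, 1.4767, 1.1509, 2.4453, 1.0445] [ 0.5346 -0.1231  0.3414] [-1.5631 -0.2138  0.2108]
```

```bash
cat > kin.py <<'E'
from h import *
from scipy.optimize import least_squares
Q=np.array([[-1.296,.053,1.614,0,1.476,-.119],[.0555,-.1833,1.659,-.0004,1.6659,1.3576],[-.5879,.0986,1.4948,.4976,2.0589,.838],[-.6748,.4188,1.4767,1.1509,2.4453,1.0445]])
P=np.array([[.24,-.577,.230],[.5336,.1039,.3404],[.5339,-.1251,.339],[.5346,-.1231,.3414]])
V=np.array([[-3.079,-.614,0],[3.1129,.4208,-.0002],[-2.4245,-.3242,.1207],[-1.5631,-.2138,.2108]])
E=lambda a,q:R.from_euler(a,q)
def fk(q,k):
    d1,a1,o,L2,a3,L4,o5,d6=k
    R1=E("z",q[0]);R2=R1*E("y",q[1]);R3=R2*E("y",q[2]);R4=R3*E("z",q[3]);R5=R4*E("y",q[4]);R6=R5*E("z",q[5])
    return R1.apply([a1,o,d1])+R2.apply([0,0,L2])+R3.apply([a3,0,L4])+R4.apply([0,o5,0])+R5.apply([0,0,d6]),R6
k0=np.array([.2,.0,.04,.4,0,.4,.04,.25])
def res(k): return np.r_[np.ravel([fk(q,k)[0]-p for q,p in zip(Q,P)]),1e-4*(k-k0)]
K=least_squares(res,k0).x
C=[(R.from_rotvec(v).inv()*fk(q,K)[1]) for q,v in zip(Q,V)]; D=C[0].inv()
LO=np.array([-3.01,-1.01,.06,-1.02,.09,-3.14]);HI=np.array([3.01,2.22,2.58,4.17,2.62,3.14])
def ik(p,r,q0):
    def f(q):
        a,b=fk(q,K);return np.r_[(a-p)*5,(r.inv()*b*D).as_rotvec()]
    s=least_squares(f,np.clip(q0,LO+1e-3,HI-1e-3),bounds=(LO,HI));return s.x,np.abs(s.fun).max()
if __name__=="__main__":
    print(K.round(4),np.abs(res(K)[:12]).max());print([np.round(c.as_rotvec(),3) for c in C])
    sy=.077;S=np.array([.551,-.010,0]);Rs=E("z",sy)
    from off import down
    for pit in(0,15):
      q=Q[1]
      piv=np.array([-.008,.040,.051])
      for th in range(0,91,15):
        t=np.radians(th)
        g=R.from_euler("x",t)
        rel=np.array([0,.021,.2-.006-.038])  # TCP rel. pivot (upright)
        p=S+Rs.apply(piv+g.apply(rel)); r=Rs*g*down(-np.pi/2)*R.from_euler("x",pit*0)
        q,e=ik(p,r,q);print(th,p.round(3),q.round(3),round(e,4))
E
python3 kin.py
```

```text
[ 2.376e-01 -1.900e-03  7.370e-02  4.259e-01  9.460e-02  6.120e-01
  5.000e-04  2.799e-01] 0.00019844066763416435
[array([-0.000e+00, -1.000e-03, -1.571e+00]), array([-0.   ,  0.   , -1.571]), array([ 0.   , -0.   , -1.571]), array([-0.   , -0.   , -1.571])]
0 [0.538 0.05  0.207] [-4.500e-02 -1.350e-01  1.835e+00 -1.000e-03  1.442e+00  1.449e+00] 0.0
15 [0.541 0.009 0.207] [-0.25  -0.103  1.822  0.248  1.51   1.218] 0.0
30 [ 0.545 -0.03   0.197] [-0.425  0.002  1.787  0.454  1.618  1.029] 0.0
45 [ 0.547 -0.066  0.176] [-0.557  0.161  1.733  0.616  1.744  0.887] 0.0
60 [ 0.55  -0.095  0.147] [-0.647  0.353  1.665  0.747  1.876  0.786] 0.0
75 [ 0.551 -0.116  0.112] [-0.7    0.562  1.588  0.864  2.01   0.719] 0.0
90 [ 0.552 -0.126  0.072] [-0.721  0.773  1.507  0.981  2.144  0.682] 0.0
0 [0.538 0.05  0.207] [-4.500e-02 -1.350e-01  1.835e+00 -1.000e-03  1.442e+00  1.449e+00] 0.0
15 [0.541 0.009 0.207] [-0.25  -0.103  1.822  0.248  1.51   1.218] 0.0
30 [ 0.545 -0.03   0.197] [-0.425  0.002  1.787  0.454  1.618  1.029] 0.0
45 [ 0.547 -0.066  0.176] [-0.557  0.161  1.733  0.616  1.744  0.887] 0.0
60 [ 0.55  -0.095  0.147] [-0.647  0.353  1.665  0.747  1.876  0.786] 0.0
75 [ 0.551 -0.116  0.112] [-0.7    0.562  1.588  0.864  2.01   0.719] 0.0
90 [ 0.552 -0.126  0.072] [-0.721  0.773  1.507  0.981  2.144  0.682] 0.0
```

Run:
```python
from kin import *
im=get_image("scene")[:,:,::-1].copy();q=np.array(get_obs()["q"])
p,r=fk(q,K);R4=E("z",q[0])*E("y",q[1])*E("y",q[2])*E("z",q[3]);R5=R4*E("y",q[4])
w=p-R5.apply([0,0,.2799]);ax=R4.apply([0,1,0]);fa=R4.apply([0,0,1]);t=R5.apply([0,0,1]);print(w,ax,fa,t)
big=cv2.resize(im,None,fx=3,fy=3,interpolation=cv2.INTER_CUBIC)
def dr(pts,c):
    u=np.int32(proj(pts,"scene")*3+1);cv2.polylines(big,[u],False,c,1)
dr([w,p],(0,255,0));dr([w-.1*ax,w+.1*ax],(255,255,0));dr([w,w-.3*fa],(0,255,255))
# 60 mm circle about q5 axis, and 50 mm circle about the tool axis 
for a,b,c,rad in((t,np.cross(ax,t),(0,0,255),.06),):
    dr([w+rad*(a*np.cos(s)+b*np.sin(s)) for s in np.linspace(0,6.3,40)],c)
for d in(.02,-.06,-.1): pass
cx,cy=np.int32(proj([(w+p)/2],"scene")[0]*3)
cv2.imwrite("pics/wr.png",big[max(0,cy-280):cy+280,max(0,cx-380):cx+380])
```

```text
[ 0.6093629  -0.39297595  0.34220357] [0.4820846  0.1361157  0.86548654] [ 0.7399645  -0.59217267 -0.31903615] [-0.26691915  0.9637146  -0.00288748]
```

View pics/wr.png

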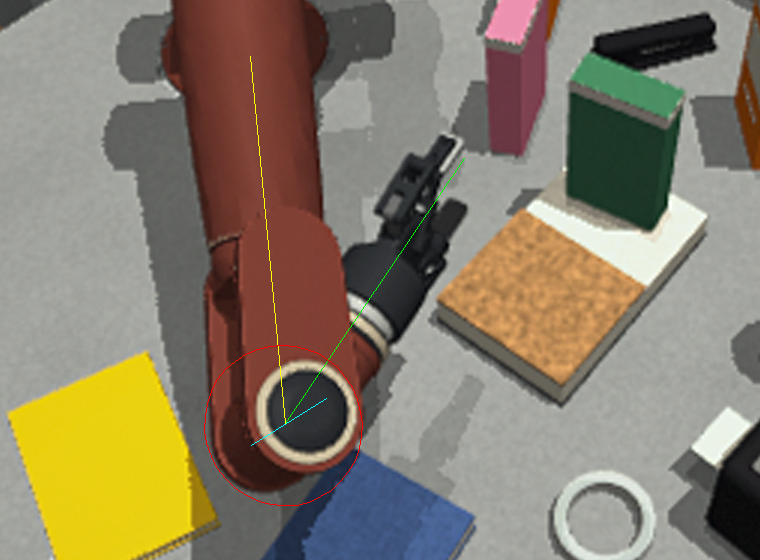

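The crop shows the wrist fork is bulky (about 60 mm radius) and hangs directly over the blue book. A rigidly gripped 90° lay would therefore drive the wrist into the book. My plan has five steps:
1. Grip the top across its thickness.
2. Slide the carton to the step.
3. Tip it rigidly to about 78°.
4. Open the fingers so the carton rests on the lower one, then lower it the rest of the way.
5. Back out.

First I return above the carton.

Run:
```python
from off import *
rows([([.534,.106,.34],down(.27-np.pi/2)),([.534,.106,.205],down(.27-np.pi/2))])
```

```text
[0.0606, 0.0009, 0.221] [-89.83, -0.06, 0.08]
[0.0604, 0.1359, 0.2214] [-89.83, -0.06, 0.08]
```

```bash
python3 -m crank '[{"offset":[0,0,0],"twist":[-9,0,0]},{"offset":[0,0,0],"twist":[-18,0,0]},{"offset":[0,0,0],"twist":[-28,0,0]},{"offset":[0,0,0],"twist":[-38,0,0]},{"offset":[0.01,0,0.03],"twist":[-48,0,0]},{"offset":[0.02,0,0.07],"twist":[-58,0,0]},{"offset":[0.03,0,0.11],"twist":[-68,0,0]},{"offset":[0.04,0,0.15],"twist":[-78,0,0]},{"offset":[0.05,0,0.19],"twist":[-86,0,0]},{"offset":[0.06,0,0.21],"twist":[-90,0,0]},{"offset":[0.06,0.001,0.221],"twist":[-90,0,0]},{"offset":[0.06,0.001,0.221],"twist":[-90,0,0]}]' 1
python3 - <<'E'
from off import *
o=get_obs();p,r=cmdpose();im=get_image("wrist");c=get_calibration("wrist")
hsv=cv2.cvtColor(im,cv2.COLOR_RGB2HSV);m=((abs(hsv[:,:,0].astype(int)-67)<18)&(hsv[:,:,1]>70)&(hsv[:,:,2]>30)).astype(np.uint8)
m[320:]=0;n,l,st,_=cv2.connectedComponentsWithStats(m);m=l==1+st[1:,4].argmax();print(m.sum())
W=np.eye(4);W[:3,:3]=r.as_matrix();W[:3,3]=p
W=W@np.array(c["tool_from_camera"])
import h
old=h.get_calibration
h.get_calibration=lambda n:dict(intrinsics=c["intrinsics"],world_from_camera=W) if n=="wrist" else old(n)
q,f=fit({"wrist":up(m)},lambda p,n:hullmask(box(*p,CLO,CHI),n),[.534,.106,.27],[.01,.01,.05]);print("carton",q,f)
# cork step
m=((hsv[:,:,0]>6)&(hsv[:,:,0]<22)&(hsv[:,:,1]>85)).astype(np.uint8);m[:60]=0;m[:,:305]=0
n,l,st,_=cv2.connectedComponentsWithStats(m);m=l==1+st[1:,4].argmax();print(st[1+st[1:,4].argmax()])
C=hullmask(box(*q,CLO,CHI),"wrist")
s,f=fit({"wrist":up(m)},lambda s,n:hullmask(box(*s,[-.085,-.11,.051],[.085,.04,.051]),n)&(1-C),[.551,-.01,.077],[.01,.01,.03]);print("stand",s,f)
rows([([q[0],q[1],.205],down(q[2]-np.pi/2))])
E
```

```text
t: 7.42
tool_pos: [0.5331, 0.1059, 0.3397]
tool_rot: [-3.113, -0.424, -0.001]
contact_force: [-0.1, 0.2, -1.0]
opening: 0.0854
grip_force: 0.0
8597
carton [0.53464277 0.10892118 0.2515647 ] 0.16195693905285413
[  318    98   159   157 16876]
stand [ 0.55150049 -0.00609587  0.08101234] 0.00998238402818552
[0.0022, -0.0034, 0.1345] [-0.0, -0.01, 1.01]
```

```bash
python3 -m crank '[{"offset":[0.001,-0.002,0.03],"twist":[0,0,0.3]},{"offset":[0.001,-0.002,0.06],"twist":[0,0,0.3]},{"offset":[0.001,-0.002,0.09],"twist":[0,0,0.3]},{"offset":[0.001,-0.002,0.11],"twist":[0,0,0.3]},{"offset":[0.001,-0.002,0.125],"twist":[0,0,0.3]},{"offset":[0.001,-0.002,0.135],"twist":[0,0,0.3]},{"offset":[0.001,-0.002,0.135],"twist":[0,0,0.3]}]' 1
python3 -m crank '[{"offset":[0,0,0],"twist":[0,0,0]},{"offset":[0,0,0],"twist":[0,0,0]},{"offset":[0,0,0],"twist":[0,0,0]},{"offset":[0,0,0],"twist":[0,0,0]},{"offset":[0,0,0],"twist":[0,0,0]},{"offset":[0,0,0],"twist":[0,0,0]},{"offset":[0,0,0],"twist":[0,0,0]}]' 0.3 45
python3 - <<'E'
from off import *
p,r=cmdpose();print(p,r.as_matrix()[:,1],get_obs()["wrist_torque"])
S=np.array([.5515,-.008]);sy=.080;Rs=R.from_euler("z",sy).as_matrix()[:2,:2]
print("stand-frame tcp",Rs.T@(p[:2]-S))
for yy in(.075,.066,.061,.058): rows([(np.r_[S+Rs@[-.008,yy],p[2]],down(sy-np.pi/2))])
E
```

```text
t: 8.35
tool_pos: [0.5337, 0.1078, 0.2039]
tool_rot: [-3.114, -0.414, 0.001]
contact_force: [0.4, 0.1, 0.9]
opening: 0.0856
grip_force: 0.0
t: 9.22
tool_pos: [0.5345, 0.1079, 0.2054]
tool_rot: [3.114, 0.414, 0.004]
contact_force: [1.6, -0.9, 5.8]
opening: 0.0415
grip_force: 47.8
[0.53454594 0.107929   0.20538357] [ 2.61537952e-01 -9.65193029e-01  5.62854818e-04] [-0.08196965 -0.26992012  0.03253948]
stand-frame tcp [-0.0076354   0.11691311]
[-0.0081, 0.0411, 0.0] [0.02, -0.13, 10.58]
[-0.0097, 0.05, 0.0] [0.02, -0.13, 10.58]
[-0.0106, 0.0549, 0.0] [0.02, -0.13, 10.58]
[-0.0112, 0.0578, 0.0] [0.02, -0.13, 10.58]
```

```bash
python3 -m crank '[{"offset":[-0.001,0.003,0],"twist":[0,0,1]},{"offset":[-0.002,0.009,0],"twist":[0,0,2]},{"offset":[-0.003,0.015,0],"twist":[0,0,4]},{"offset":[-0.005,0.021,0],"twist":[0,0,6]},{"offset":[-0.006,0.027,0],"twist":[0,0,8]},{"offset":[-0.007,0.033,0],"twist":[0,0,9.5]},{"offset":[-0.008,0.039,0],"twist":[0,0,10.5]},{"offset":[-0.009,0.044,0],"twist":[0,0,10.6]},{"offset":[-0.0095,0.047,0],"twist":[0,0,10.6]},{"offset":[-0.0095,0.047,0],"twist":[0,0,10.6]}]'
python3 - <<'E'
from off import *
o=get_obs();print(o["contact_force"],o["wrist_torque"])
im=get_image("wrist")[:,:,::-1];cv2.imwrite("pics/w2.png",im)
E
```

```text
t: 10.48
tool_pos: [0.5371, 0.0624, 0.2054]
tool_rot: [-3.133, -0.125, -0.001]
contact_force: [-0.4, 5.4, 7.5]
opening: 0.0415
grip_force: 48.3
[-0.43146838  5.38682283  7.49200061] [ 1.74594983  0.21830249 -0.12219622]
```

View pics/w2.png

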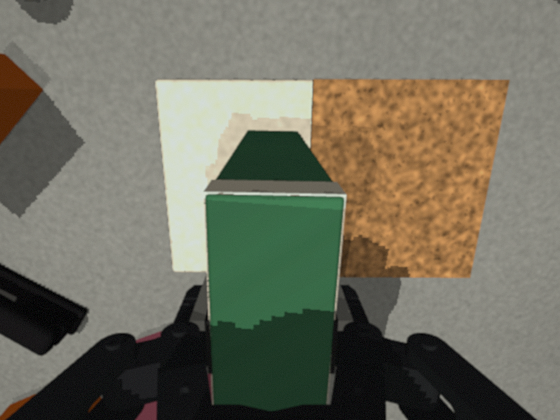

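The stand is now parallel to the tool axes, with the step edge vertical at col 312. The carton is held at cols 207–344 and not yet at the step, so I push on slowly and watch the force.

```bash
python3 -m crank '[{"offset":[0,0.002,0],"twist":[0,0,0]},{"offset":[0,0.004,0],"twist":[0,0,0]},{"offset":[0,0.006,0],"twist":[0,0,0]},{"offset":[0,0.007,0],"twist":[0,0,0]},{"offset":[0,0.007,0],"twist":[0,0,0]}]'
python3 -m crank '[{"offset":[0,0.001,0],"twist":[0,0,0]},{"offset":[0,0.002,0],"twist":[0,0,0]},{"offset":[0,0.002,0],"twist":[0,0,0]}]'
```

```text
t: 11.15
tool_pos: [0.5374, 0.0563, 0.2054]
tool_rot: [-3.131, -0.125, -0.001]
contact_force: [-0.4, 8.4, 7.4]
opening: 0.0416
grip_force: 48.3
t: 11.52
tool_pos: [0.5376, 0.0545, 0.2055]
tool_rot: [-3.13, -0.125, -0.001]
contact_force: [-0.9, 7.9, 6.9]
opening: 0.0416
grip_force: 48.3
```

```bash
python3 -m crank '[{"offset":[0,0.001,0],"twist":[0,0,0]},{"offset":[0,0.002,0],"twist":[0,0,0]},{"offset":[0,0.002,0],"twist":[0,0,0]}]'
python3 -m crank '[{"offset":[0,0.001,0],"twist":[0,0,0]},{"offset":[0,0.002,0],"twist":[0,0,0]},{"offset":[0,0.002,0],"twist":[0,0,0]}]'
python3 - <<'E'
from h import *
o=get_obs();print(o["contact_force"],o["wrist_torque"],o["tool_pos"],R.from_rotvec(o["tool_rot"]).as_matrix().round(4))
im=get_image("scene")[:,:,::-1];a=cv2.resize(im[120:270,240:360],None,fx=4.5,fy=4,interpolation=cv2.INTER_CUBIC)
cv2.imwrite("pics/s2.png",a)
E
```

```text
t: 11.9
tool_pos: [0.5377, 0.0524, 0.2054]
tool_rot: [-3.131, -0.126, -0.001]
contact_force: [-1.0, 7.1, 7.9]
opening: 0.0416
grip_force: 48.3
t: 12.28
tool_pos: [0.5378, 0.051, 0.2055]
tool_rot: [-3.129, -0.126, -0.0]
contact_force: [-0.8, 8.6, 8.3]
opening: 0.0415
grip_force: 48.3
[-0.78853225  8.55029506  8.29067324] [ 2.79240067e+00  4.73047759e-01 -1.30836632e-03] [0.53783151 0.05104668 0.20553097] [[ 9.968e-01  8.020e-02 -1.000e-04]
 [ 8.020e-02 -9.967e-01  1.010e-02]
 [ 7.000e-04 -1.010e-02 -9.999e-01]]
```

View pics/s2.png

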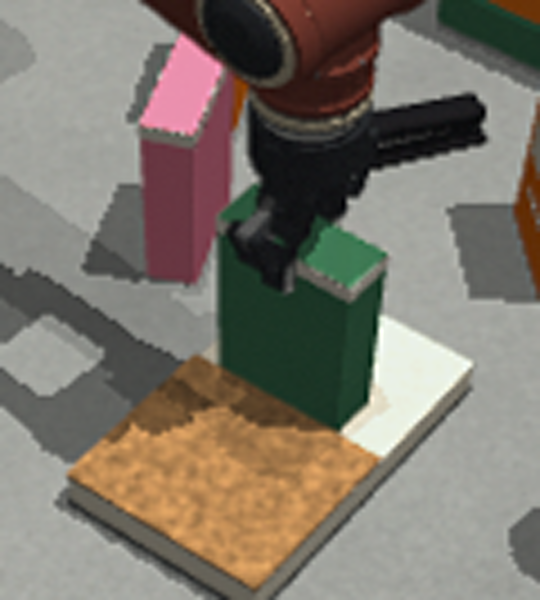

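```bash
python3 -m crank '[{"offset":[0,0.001,0],"twist":[0,0,0]},{"offset":[0,0.002,0],"twist":[0,0,0]},{"offset":[0,0.003,0],"twist":[0,0,0]},{"offset":[0,0.003,0],"twist":[0,0,0]}]'
python3 - <<'E'
from h import *
o=get_obs();print(o["contact_force"],o["wrist_torque"],o["tool_pos"],R.from_rotvec(o["tool_rot"]).as_matrix().round(4)[2])
sta={};import m1 if 0 else None
E
python3 - <<'E'
from off import *
# wrist: carton vs step by fit of dark side + step line
p,r=cmdpose();im=get_image("wrist");c=get_calibration("wrist")
W=np.eye(4);W[:3,:3]=r.as_matrix();W[:3,3]=p;W=W@np.array(c["tool_from_camera"])
import h;old=h.get_calibration
h.get_calibration=lambda n:dict(intrinsics=c["intrinsics"],world_from_camera=W) if n=="wrist" else old(n)
hsv=cv2.cvtColor(im,cv2.COLOR_RGB2HSV)
m=((hsv[:,:,0]>6)&(hsv[:,:,0]<22)&(hsv[:,:,1]>100)&(hsv[:,:,2]>90)).astype(np.uint8);m[:60]=0;m[:,:290]=0;m[240:]=0
n,l,st,_=cv2.connectedComponentsWithStats(m);m=l==1+st[1:,4].argmax()
rr=np.arange(95,135);cols=[np.where(m[i])[0].min() for i in rr];a=np.polyfit(rr,cols,1);print("step cols",a)
# step edge pixel at rows -> world at z=.051
K=np.array(c["intrinsics"])
def unproj(u,v,z):
    d=W[:3,:3]@[(u-K[0,2])/K[0,0],-(v-K[1,2])/K[1,1],-1];t=(z-W[2,3])/d[2];return W[:3,3]+t*d
A=unproj(np.polyval(a,95),95,.051);B=unproj(np.polyval(a,135),135,.051);d=(A-B)[:2];d/=np.linalg.norm(d);nrm=np.array([-d[1],d[0]])
print("step edge",A,B,"yaw",np.arctan2(d[1],d[0]),"tcp normal dist",nrm@(p[:2]-A[:2]))
E
```

```text
t: 12.82
tool_pos: [0.5378, 0.0489, 0.2058]
tool_rot: [-3.127, -0.127, 0.001]
contact_force: [-3.4, 10.9, 9.9]
opening: 0.0416
grip_force: 45.4
step cols [-1.76360225e-02  2.98819325e+02]
step edge [0.6205485  0.03855785 0.051     ] [0.59017877 0.03591285 0.051     ] yaw 0.08687416150346375 tcp normal dist 0.01750470129833753  File "<stdin>", line 3
    sta={};import m1 if 0 else None
                     ^^
SyntaxError: invalid syntax
```

The force is now rising and the tool is starting to lean (TCP 17.5 mm from the step line with 0.8° of lean), so the carton's back is on the step. I start tipping about the step edge, which sits at tool (0, 21, 154.5) mm.

```bash
python3 -m crank '[{"offset":[0,0.0027,-0.0008],"twist":[1,0,0]},{"offset":[0,0.0054,-0.0012],"twist":[2,0,0]},{"offset":[0,0.0108,-0.0018],"twist":[4,0,0]},{"offset":[0,0.0163,-0.0022],"twist":[6,0,0]},{"offset":[0,0.0217,-0.0024],"twist":[8,0,0]},{"offset":[0,0.0271,-0.0023],"twist":[10,0,0]},{"offset":[0,0.0326,-0.002],"twist":[12,0,0]},{"offset":[0,0.0407,-0.0012],"twist":[15,0,0]},{"offset":[0,0.0488,0.0001],"twist":[18,0,0]},{"offset":[0,0.0541,0.0011],"twist":[20,0,0]},{"offset":[0,0.0541,0.0011],"twist":[20,0,0]}]'
python3 - <<'E'
from h import *
o=get_obs();r=R.from_rotvec(o["tool_rot"]);p=np.array(o["tool_pos"])
print("force in tool",r.inv().apply(o["contact_force"]).round(1),"torque",np.round(o["wrist_torque"],2),"tilt",np.degrees(np.arccos(-r.as_matrix()[2,2])))
Rs=R.from_euler("z",-.083);print("pivot stand-frame est",Rs.apply(p+r.apply([0,.021,.1545])-[.5515,-.007,0]).round(4))
E
```

```text
t: 14.25
tool_pos: [0.5414, -0.006, 0.2022]
tool_rot: [-2.778, -0.111, 0.024]
contact_force: [0.6, 9.6, 0.7]
opening: 0.0413
grip_force: 46.9
force in tool [ 1.4 -9.2  2.7] torque [ 2.92 -0.3  -0.  ] tilt 20.745228655030836
pivot stand-frame est [-0.0103  0.0369  0.0503]
```

```bash
python3 -m crank '[{"offset":[0,0.0068,-0.0008],"twist":[2.5,0,0]},{"offset":[0,0.0135,-0.0012],"twist":[5,0,0]},{"offset":[0,0.0203,-0.0014],"twist":[7.5,0,0]},{"offset":[0,0.0271,-0.0013],"twist":[10,0,0]},{"offset":[0,0.0339,-0.0009],"twist":[12.5,0,0]},{"offset":[0,0.0407,-0.0002],"twist":[15,0,0]},{"offset":[0,0.0474,0.0008],"twist":[17.5,0,0]},{"offset":[0,0.0541,0.0021],"twist":[20,0,0]},{"offset":[0,0.0607,0.0037],"twist":[22.5,0,0]},{"offset":[0,0.0673,0.0056],"twist":[25,0,0]},{"offset":[0,0.0737,0.0078],"twist":[27.5,0,0]},{"offset":[0,0.0801,0.0102],"twist":[30,0,0]},{"offset":[0,0.0801,0.0102],"twist":[30,0,0]}]'
cat > st.py <<'E'
from h import *
o=get_obs();r=R.from_rotvec(o["tool_rot"]);p=np.array(o["tool_pos"])
print("force in tool",r.inv().apply(o["contact_force"]).round(1),"torque",np.round(o["wrist_torque"],2),"tilt",np.degrees(np.arccos(-r.as_matrix()[2,2])))
Rs=R.from_euler("z",-.083);print("pivot stand-frame est",Rs.apply(p+r.apply([0,.021,.1545])-[.5515,-.007,0]).round(4),"tcp",Rs.apply(p-[.5515,-.007,0]).round(4))
from kin import fk,K
q=np.array(o["q"]);E=lambda a,q:R.from_euler(a,q);R4=E("z",q[0])*E("y",q[1])*E("y",q[2])*E("z",q[3]);w=p-r.apply([0,0,.2799]);az=abs(R4.apply([0,1,0])[2])
print("wrist centre",w.round(3),"lowest fork",round(w[2]-.06*az-.06*np.sqrt(1-az*az),3))
E
python3 st.py
```

```text
t: 15.88
tool_pos: [0.5464, -0.0779, 0.1646]
tool_rot: [-2.254, -0.09, 0.048]
contact_force: [0.9, 10.2, -0.6]
opening: 0.0417
grip_force: 47.8
force in tool [ 1.7 -5.9  8.2] torque [ 1.89 -0.2  -0.15] tilt 50.74909115959588
pivot stand-frame est [-0.0112  0.0361  0.0506] tcp [-0.0109 -0.0703  0.1646]
wrist centre [ 0.565 -0.294  0.342] lowest fork 0.258
```

```bash
python3 -m crank '[{"offset":[0,0.0068,-0.0008],"twist":[2.5,0,0]},{"offset":[0,0.0135,-0.0012],"twist":[5,0,0]},{"offset":[0,0.0203,-0.0014],"twist":[7.5,0,0]},{"offset":[0,0.0271,-0.0013],"twist":[10,0,0]},{"offset":[0,0.0339,-0.0009],"twist":[12.5,0,0]},{"offset":[0,0.0407,-0.0002],"twist":[15,0,0]},{"offset":[0,0.0474,0.0008],"twist":[17.5,0,0]},{"offset":[0,0.0541,0.0021],"twist":[20,0,0]},{"offset":[0,0.0607,0.0037],"twist":[22.5,0,0]},{"offset":[0,0.0673,0.0056],"twist":[25,0,0]},{"offset":[0,0.0699,0.0064],"twist":[26,0,0]},{"offset":[0,0.0699,0.0064],"twist":[26,0,0]}]'
python3 st.py
python3 - <<'E'
from h import *
im=get_image("scene")[:,:,::-1];a=cv2.resize(im[130:330,180:380],None,fx=3,fy=3,interpolation=cv2.INTER_CUBIC)
cv2.imwrite("pics/s3.png",a)
E
```

```text
t: 17.38
tool_pos: [0.5502, -0.1198, 0.1079]
tool_rot: [-1.809, -0.072, 0.06]
contact_force: [-1.6, 5.0, 0.3]
opening: 0.0418
grip_force: 47.6
force in tool [-1.1 -1.5  4.9] torque [ 0.62 -0.08  0.4 ] tilt 76.27841351358494
pivot stand-frame est [-0.0105  0.0328  0.0508] tcp [-0.0106 -0.1123  0.1079]
wrist centre [ 0.572 -0.391  0.174] lowest fork 0.09
```

View pics/s3.png

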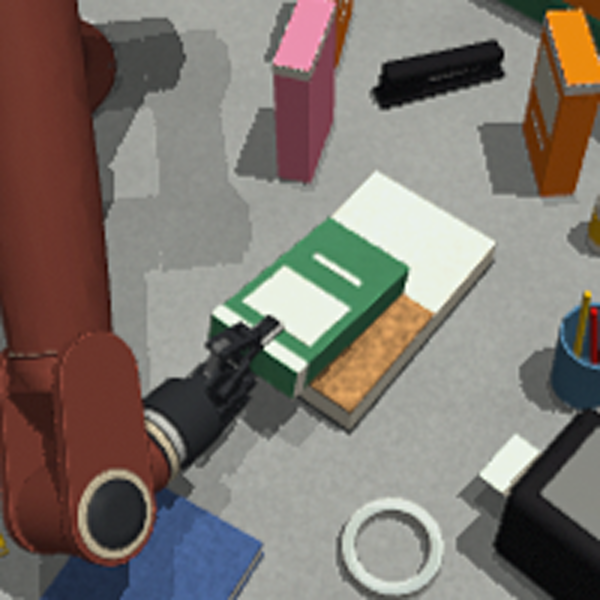

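The view shows the carton at about 76°, label up, foot on the step line and held at its top. The pivot estimate has crept about 4 mm toward −y, so I push the carton back 6 mm. Then I open in stages, raising the tool each time so the lower finger stays under it.

```bash
python3 -m crank '[{"offset":[0,-0.0005,0.002],"twist":[0,0,0]},{"offset":[0,-0.001,0.004],"twist":[0,0,0]},{"offset":[0,-0.0014,0.006],"twist":[0,0,0]},{"offset":[0,-0.0014,0.006],"twist":[0,0,0]}]'
python3 st.py
python3 -m crank '[{"offset":[0,-0.001,0],"twist":[0,0,0]},{"offset":[0,-0.002,0],"twist":[0,0,0]},{"offset":[0,-0.0025,0],"twist":[0,0,0]},{"offset":[0,-0.0025,0],"twist":[0,0,0]}]' 0.55
python3 st.py
```

```text
t: 17.92
tool_pos: [0.5512, -0.1152, 0.1082]
tool_rot: [-1.816, -0.072, 0.055]
contact_force: [-0.1, 0.5, -1.5]
opening: 0.0417
grip_force: 47.8
force in tool [-0.   1.3  0.8] torque [-0.57 -0.2  -0.01] tilt 75.91129605582924
pivot stand-frame est [-0.0086  0.037   0.0502] tcp [-0.0093 -0.1078  0.1082]
wrist centre [ 0.573 -0.386  0.176] lowest fork 0.092
t: 18.42
tool_pos: [0.5508, -0.1143, 0.1108]
tool_rot: [-1.814, -0.072, 0.057]
contact_force: [-0.1, 2.2, -2.9]
opening: 0.0471
grip_force: 1.3
force in tool [0.1 2.3 2.8] torque [-0.69 -0.07 -0.04] tilt 75.99850885437695
pivot stand-frame est [-0.0091  0.0379  0.053 ] tcp [-0.0096 -0.1069  0.1108]
wrist centre [ 0.572 -0.385  0.178] lowest fork 0.094
```

```bash
python3 -m crank '[{"offset":[0,-0.0025,0],"twist":[0,0,0]},{"offset":[0,-0.0034,0],"twist":[0,0,0]},{"offset":[0,-0.0034,0],"twist":[0,0,0]}]' 0.63
python3 -m crank '[{"offset":[0,-0.0025,0],"twist":[0,0,0]},{"offset":[0,-0.0034,0],"twist":[0,0,0]},{"offset":[0,-0.0034,0],"twist":[0,0,0]}]' 0.71
python3 -m crank '[{"offset":[0,-0.0025,0],"twist":[0,0,0]},{"offset":[0,-0.0034,0],"twist":[0,0,0]},{"offset":[0,-0.0034,0],"twist":[0,0,0]}]' 0.79
python3 -m crank '[{"offset":[0,-0.0025,0],"twist":[0,0,0]},{"offset":[0,-0.0034,0],"twist":[0,0,0]},{"offset":[0,-0.0034,0],"twist":[0,0,0]}]' 0.87
python3 st.py
python3 - <<'E'
from h import *
im=get_image("scene")[:,:,::-1];a=cv2.resize(im[180:300,210:350],None,fx=4.5,fy=4.5,interpolation=cv2.INTER_CUBIC)
cv2.imwrite("pics/s4.png",a)
E
```

```text
t: 18.8
tool_pos: [0.5508, -0.1136, 0.1143]
tool_rot: [-1.814, -0.072, 0.057]
contact_force: [-0.0, 1.2, -3.5]
opening: 0.054
grip_force: 1.3
t: 19.18
tool_pos: [0.5508, -0.1129, 0.1176]
tool_rot: [-1.814, -0.072, 0.056]
contact_force: [-0.4, 1.5, -2.7]
opening: 0.0609
grip_force: 1.3
t: 19.55
tool_pos: [0.5507, -0.1121, 0.1209]
tool_rot: [-1.814, -0.072, 0.056]
contact_force: [-0.4, 1.1, -3.1]
opening: 0.0675
grip_force: 1.3
t: 19.92
tool_pos: [0.5506, -0.1112, 0.1242]
tool_rot: [-1.814, -0.072, 0.056]
contact_force: [-1.0, 1.1, -3.0]
opening: 0.0743
grip_force: 1.3
force in tool [-0.9  2.6  1.9] torque [-0.72  0.01  0.02] tilt 75.99160387006407
pivot stand-frame est [-0.009   0.041   0.0664] tcp [-0.0095 -0.1038  0.1242]
wrist centre [ 0.572 -0.382  0.192] lowest fork 0.107
```

View pics/s4.png

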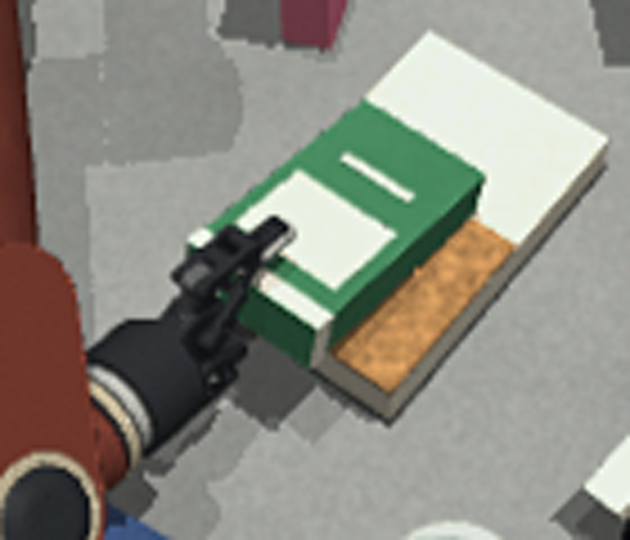

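The carton rests on the lower finger (about 3 N of load), label up, foot at the step. I lower it along its arc.

```bash
python3 -m crank '[{"offset":[0,0.003,0],"twist":[0,0,0]},{"offset":[0,0.006,0],"twist":[0,0,0]},{"offset":[0,0.009,0],"twist":[0,0,0]},{"offset":[0,0.012,0],"twist":[0,0,0]},{"offset":[0,0.015,0.0005],"twist":[0,0,0]},{"offset":[0,0.018,0.001],"twist":[0,0,0]},{"offset":[0,0.021,0.001],"twist":[0,0,0]},{"offset":[0,0.024,0.0015],"twist":[0,0,0]},{"offset":[0,0.027,0.002],"twist":[0,0,0]},{"offset":[0,0.03,0.0025],"twist":[0,0,0]},{"offset":[0,0.033,0.003],"twist":[0,0,0]},{"offset":[0,0.036,0.0035],"twist":[0,0,0]},{"offset":[0,0.036,0.0035],"twist":[0,0,0]}]'
python3 st.py
python3 -m crank '[{"offset":[0,0.002,0],"twist":[0,0,0]},{"offset":[0,0.004,0],"twist":[0,0,0]},{"offset":[0,0.006,0.0005],"twist":[0,0,0]},{"offset":[0,0.008,0.001],"twist":[0,0,0]},{"offset":[0,0.008,0.001],"twist":[0,0,0]}]'
python3 st.py
```

```text
t: 21.6
tool_pos: [0.5509, -0.1165, 0.088]
tool_rot: [-1.814, -0.072, 0.057]
contact_force: [0.4, -1.4, -2.0]
opening: 0.074
grip_force: 1.5
force in tool [ 0.3  2.3 -0.9] torque [-0.86 -0.07  0.  ] tilt 76.01722054629187
pivot stand-frame est [-0.0092  0.0358  0.0303] tcp [-0.0096 -0.109   0.088 ]
wrist centre [ 0.573 -0.387  0.156] lowest fork 0.071
t: 22.22
tool_pos: [0.551, -0.1173, 0.0801]
tool_rot: [-1.814, -0.072, 0.057]
contact_force: [0.8, 2.1, -2.2]
opening: 0.0744
grip_force: 1.2
force in tool [1.  1.7 2.5] torque [-0.73 -0.02 -0.01] tilt 76.02048246566338
pivot stand-frame est [-0.0092  0.0349  0.0224] tcp [-0.0096 -0.1099  0.0801]
wrist centre [ 0.573 -0.388  0.148] lowest fork 0.064
```

Still about 2 N of load. I lower it further in 1 mm steps until it comes off.

```bash
python3 -m crank '[{"offset":[0,0.001,0],"twist":[0,0,0]},{"offset":[0,0.002,0],"twist":[0,0,0]},{"offset":[0,0.003,0.0005],"twist":[0,0,0]},{"offset":[0,0.004,0.0005],"twist":[0,0,0]},{"offset":[0,0.004,0.0005],"twist":[0,0,0]}]'
python3 st.py
python3 - <<'E'
from h import *
im=get_image("scene")[:,:,::-1];a=cv2.resize(im[180:300,210:350],None,fx=4.5,fy=4.5,interpolation=cv2.INTER_CUBIC)
cv2.imwrite("pics/s5.png",a)
E
```

```text
t: 22.85
tool_pos: [0.5513, -0.1182, 0.0766]
tool_rot: [-1.814, -0.073, 0.056]
contact_force: [-0.5, -0.3, -0.2]
opening: 0.0745
grip_force: 0.0
force in tool [-0.5  0.3 -0.2] torque [-0.44 -0.05 -0.03] tilt 75.9923703301954
pivot stand-frame est [-0.0088  0.034   0.0189] tcp [-0.0094 -0.1108  0.0766]
wrist centre [ 0.573 -0.389  0.144] lowest fork 0.06
```

View pics/s5.png

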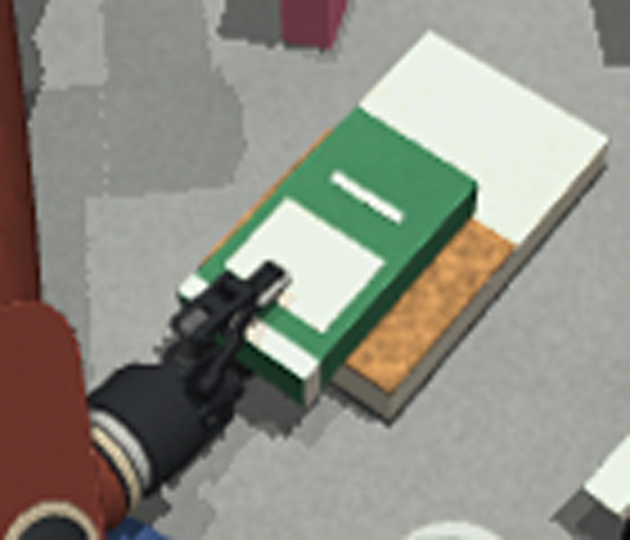

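The carton lies flat, label up, and the finger carries no load. I lower the finger 3 mm clear of it and back out along the tool axis.

```bash
python3 -m crank '[{"offset":[0,0.002,0],"twist":[0,0,0]},{"offset":[0,0.003,0],"twist":[0,0,0]},{"offset":[0,0.003,-0.005],"twist":[0,0,0]},{"offset":[0,0.003,-0.01],"twist":[0,0,0]},{"offset":[0,0.003,-0.02],"twist":[0,0,0]},{"offset":[0,0.003,-0.03],"twist":[0,0,0]},{"offset":[0,0.003,-0.045],"twist":[0,0,0]},{"offset":[0,0.003,-0.06],"twist":[0,0,0]},{"offset":[0,0.003,-0.08],"twist":[0,0,0]},{"offset":[0,-0.02,-0.1],"twist":[0,0,0]},{"offset":[0,-0.06,-0.12],"twist":[0,0,0]},{"offset":[0,-0.1,-0.13],"twist":[0,0,0]},{"offset":[0,-0.12,-0.13],"twist":[0,0,0]},{"offset":[0,-0.12,-0.13],"twist":[0,0,0]}]'
python3 st.py
cat > m2.py <<'E'
from h import *
S0=[.551,-.008,.081]
LO,HI=[-.055,-.1,.051],[.055,.1,.093]
car={}
for n in("top","scene"):
    im=get_image(n);g=[d for d in cut_out("carton_mid",n) if d["region"][tuple(np.int32(proj([[.555,-.06,.09]],n)[0][::-1]))]]
    print(n,[(round(d["confidence"],2),np.round(d["rect"])) for d in g])
    if g: car[n]=up(g[0]["region"])
    cv2.imwrite(f"pics/fin_{n}.png",im[:,:,::-1])
p,f=fit(car,lambda p,n:hullmask(box(*p,LO,HI),n),[.555,-.06,.08],[.01,.01,.05])
for nm,reg in [("both",car)]+[(n,{n:car[n]}) for n in car]:
    p,f=fit(reg,lambda p,n:hullmask(box(*p,LO,HI),n),[.555,-.06,.08],[.01,.01,.05])
    rel=R.from_euler("z",-S0[2]).apply([p[0]-S0[0],p[1]-S0[1],0]);print(nm,p,round(f,3),"rel",rel.round(4),"foot y",round(rel[1]+.1,4),"yaw",np.degrees(p[2]-S0[2]).round(2))
E
python3 m2.py
```

```text
t: 24.65
tool_pos: [0.5592, -0.215, 0.2252]
tool_rot: [-1.816, -0.074, 0.055]
contact_force: [-0.7, -0.3, -1.2]
opening: 0.0739
grip_force: 0.0
force in tool [-0.7  1.2  0. ] torque [-0.45 -0.03  0.02] tilt 75.86528496126495
pivot stand-frame est [-0.0091 -0.0632  0.1671] tcp [-0.0096 -0.2079  0.2252]
wrist centre [ 0.581 -0.486  0.294] lowest fork 0.209
top [(0.91, array([310., 200.,  63.,  42.]))]
scene [(0.55, array([281., 236.,  69.,  64.]))]
both [ 0.54689182 -0.06539321  0.06990763] 0.093 rel [-0.0087 -0.0569  0.    ] foot y 0.0431 yaw -0.64
top [ 0.54633595 -0.06424723  0.09143439] 0.045 rel [-0.0092 -0.0557  0.    ] foot y 0.0443 yaw 0.6
scene [ 0.54718617 -0.06770586  0.05724863] 0.033 rel [-0.0086 -0.0592  0.    ] foot y 0.0408 yaw -1.36
```

View pics/fin_top.png

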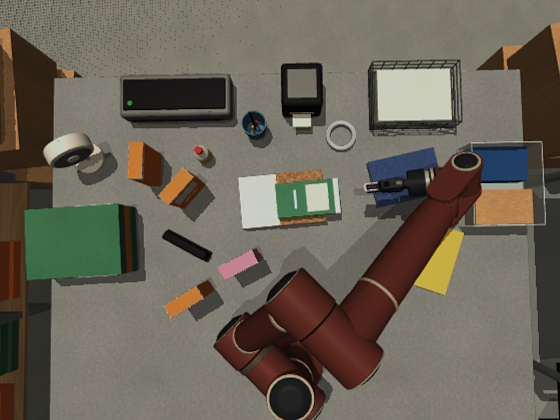

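The final top view shows the carton lying label up on the cork at (310,200), its foot at the step (col 277). Everything else is where it was, and the gripper is clear.

```bash
python3 -c '
from station import *
print(finish_job())'
```

```text
the job is handed in; nothing more can be done
None
```

The green carton is lying on its back on the cork, label up, with its foot at the step (measured 41–44 mm along the stand, step at 40 mm); it was supported all the way down, nothing else moved in the final top view, and the job was handed in at about 25 s.

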